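Set out a colourful maquette on its display board

ROBOT

A 6-joint arm with a two-finger parallel gripper is mounted at the origin on the work surface. World frame = base frame: x ahead of the robot, y to its left, z up, the work surface at z = 0. Lengths are in m, angles in rad, forces in N, time in s.
With the tool pointing down it reaches from about 0.35 to 0.975 m from the base axis. Payload 4.9 kg.
Tool frame: the origin (TCP) lies between the finger pads; the fingertips stand 14 mm ahead of it and the grasp point (between the pads) lies 5 mm behind it (manip.tcp_to_tips is the distance from the TCP to the fingertips, in m); z points along the fingers, y is the line along which they close (so a half turn about z gives the same grasp; the last joint's range is limited). The gripper opens to 85 mm and grips with 20 to 120 N. Pads are 22 mm wide; open, the fingers measure 114 mm over their backs; the gripper's body (76 mm by 85 mm) begins 54 mm behind the grasp point. The pads swing forward as they close: fully open they stand 13 mm farther back than shut.
Start: joints at [1.083, 0.053, 1.613, -0, 1.476, -0.119], TCP at [0.225, 0.583, 0.245] pointing down, gripper open.
Joint ranges: [-3.01, 3.01], [-1.01, 2.22], [0.06, 2.58], [-1.02, 4.17], [0.09, 2.62], [-3.14, 3.14]. Speed limits (rad/s): [2.57, 2.57, 3.14, 3.14, 3.14, 3.14].

INTERFACE

Orientations are given as a unit quaternion [w, x, y, z].
In Python, from plant import manip gives the robot as it stands.
- The arm moves only by the tool servo_tool, never from a script. Its argument "moves" is a list that holds one entry, the list of rows, each a list of 7 numbers: the shift along the tool's x, y, z in mm, then the turn, a rotation vector about the tool's x, y, z in degrees, then the finger opening in mm, from 0 to 85.4. In form: [[[x, y, z, ax, ay, az, fingers], ...]]. A call has 1 to 12 rows; each row shifts and turns the commanded pose from where the row before left it, along the tool's axes as they then stand; what a row does not reach is not made up. A row lasts 1/8 s, in which the tool goes at most 62.5 mm and 10.7 degrees, less where a joint would pass 70% of its speed; a pose out of reach is approached as far as the arm can. A call with a gripper value outside its range is refused whole. The fingers move at their own pace and stop on an object; the grip force is fixed at half the most. Time passes only in rows, so rows that do not move let the fingers close. It gives the time, the measured TCP pose, the force, the opening and the grip force at its end, in the units of the state.
- manip.state(): the state, without advancing time (a new reading comes with each control period).
- manip.grab_frame(name): name is "scene" or "side" or "wrist"; returns a dict with "image" (400x640x3 uint8, blue, green, red), "mtx" (3x3 intrinsics, pixels), "eye" and "rotation" of the camera in the world. Camera axes: x right, y down, z forward; pixel columns grow to the right and rows downward; lengths in m; the calibration is good to about 2 mm. The wrist camera is an equidistant fisheye: a pixel r from the principal point sees the ray r / f radians off the axis. A picture is of the moment at which its call begins. There is no depth.
- manip.job_done(): hands the job in; it is judged then, once.
The state is a dict: "time": time; "joint_pos": joint angles; "joint_vel": joint speeds; "joint_efforts": joint torques, N m; "tool_pos": TCP position; "tool_rot": TCP orientation; "contact_force": force on the tool from outside, world axes, zero at the start; "ft_torque": the same for the moment, N m; "gripper_width": opening from 0.0 (shut) to 1.0 (fully open); "grasp_force": force on a finger pad.
Only numpy, scipy, OpenCV 4.12 (cv2) and the standard library are available. Lean on these libraries where they do the work, as an engineer would, in place of code of your own. Each camera call takes 0.05 s, during which the arm holds its last target. There are 200 camera calls.

TASK

Set out the maquette on the mint display board: stand the blue column in the middle of the yellow plinth and the red-ball finial centred on top of the column; stand the lavender arch on the board exactly midway between plinth and drum, in line with them, its opening running front to back; and stand the pink stepped screen on the board straight behind the striped drum (on the side away from the robot), its broad face square to the board and about a finger's width (some 20 mm) clear of the drum. Everything must end upright and released, with the white-ball finial and the orange-lidded paint pot left where they are.

Things in the scene. Friction and masses are not known exactly. Their poses are not given: they have to be found in the camera images.
- board: Mint-green display board, fixed, 180 x 320 x 8 mm, lying on the table at up to about 11 degrees from square. Origin at the centre of its underside; its top is 8 mm above that. Its x axis (short way) points away from the robot (= behind), its y axis (long way) to the robot's left, z up. The plinth and the drum are glued on it.
- plinth: Yellow square plinth, 70 x 70 mm, 20 mm high, glued to the board, axes parallel to the board's. Origin at the centre of its underside (on the board's top); its top is 20 mm above the origin. It stands at one end of the board, the drum at the other (which end varies), their centres 200 mm apart along the board's y axis.
- drum: Black and white striped round drum with a green spot on top, 64 mm in diameter, 30 mm high, glued to the board, axes parallel to the board's. Origin at the centre of its underside (on the board's top).
- column_mid (a point): Loose blue column with three white bands, a plain round cylinder 48 mm in diameter and 70 mm high with a flat top. The point is on its axis, half-way up, 35 mm above its underside; z along the axis. 80 to 170 g.
- red_finial_mid (a point): Loose red-ball finial: a red ball 40 mm in diameter fixed on a round black collar 44 mm in diameter and 14 mm high, 48 mm high in all, flat underside. The point is on its axis, half-way up, 24 mm above its underside. 50 to 100 g; grip it across ball and collar.
- arch_mid (a point): Loose lavender arch, 30 mm thick (its x axis, along which the opening runs through), 70 mm wide (y), 50 mm high (z), opening 36 mm wide with its crown 33 mm above the underside. The point is at the centre, 25 mm above the underside, so it lies in the opening: pinch the solid crown above it, 34 to 49 mm above the underside, across the 30 mm thickness. 70 to 140 g. Front and back are alike.
- screen_mid (a point): Loose pink stepped screen, 24 mm thick (its x axis), 70 mm high (z); the lower 40 mm is 50 mm wide (y), the upper 30 mm is 30 mm wide. The point is at the centre, 35 mm above the underside. 70 to 140 g. Front and back are alike.
- white_finial_mid (a point): A bystander: same shape and size as the red-ball finial, but with a white ball; loose. The point is on its axis, 24 mm above its underside. To be left alone.
- paint_pot_mid (a point): A bystander: paint pot with a bright orange lid and a white label, 52 mm in diameter, 62 mm high, loose. The point is on its axis, half-way up, 31 mm above its underside. To be left alone.
Things that resemble listed ones, but are neither listed nor needed, are in the scene too. Several things look just like the part that bears arch_mid: the one meant starts farthest from the robot's base.

How it is judged:
At the end, for the whole second after the job is handed in: All upright, at rest: column within 12 mm of plinth centre; red finial within 10 mm of column axis; arch within 112 mm of plinth and drum centres, 15 mm of their line; screen centre 49-80 mm behind the drum's, 14 mm sideways; both square to the board within 0.2 rad; bystanders moved under 20 mm (horizontal distance between column_mid and plinth below 0.012 m and z of column_mid in the frame of plinth between 0.05 and 0.06 m and horizontal distance between red_finial_mid and column_mid below 0.01 m and z of red_finial_mid in the frame of column_mid between 0.054 and 0.064 m and horizontal distance between arch_mid and plinth below 0.112 m and horizontal distance between arch_mid and drum below 0.112 m and x of arch_mid in the frame of plinth between -0.015 and 0.015 m and z of arch_mid in the frame of board between 0.028 and 0.038 m and angle between the x axis of each of arch_mid, screen_mid and the x axis of board, either way round below 0.2 rad and x of screen_mid in the frame of drum between 0.049 and 0.08 m and y of screen_mid in the frame of drum between -0.014 and 0.014 m and z of screen_mid in the frame of board between 0.038 and 0.048 m and angle between each of column_mid, red_finial_mid, arch_mid, screen_mid's own z axis and vertical below 0.1 rad and linear speed of each of column, red_finial, arch, screen below 0.01 m/s and distance of each of white_finial_mid, paint_pot_mid from where it was at the start of the episode below 0.02 m); the robot touches nothing.
It fails at once if the white-ball finial or the paint pot is moved more than 20 mm (distance of any of white_finial_mid, paint_pot_mid from where it was at the start of the episode above 0.02 m).
It also fails if it takes over 118 s, if anything falls off the work surface, if the arm or the gripper's body presses on something with over 40 N, if the wrist force passes 120 N, or if a joint passes its speed limit or range.

## Working session

There is one attempt and no reset: what is moved stays moved. The work goes in short steps, Python scripts to look and compute and a tool call to move; the robot and the scene stay as the last step left them, time stands still between calls to the robot, and variables do not carry over. Pictures are saved under pics/ and viewed, at most 18 in all, crops included, and the job is handed in when it is done.

Besides the shell and the picture viewer there is one more tool, called after "Emit:" in YAML: its name, and indented under it one key for each argument. servo_tool: Moves the arm, as the interface text tells. Its arguments: {"type":"object","properties":{"moves":{"type":"array"}},"required":["moves"]}

```bash
ls; mkdir -p pics; python3 - <<'E'
from plant import manip
import cv2,pickle
d={}
for n in("scene","side","wrist"):
    f=manip.grab_frame(n); d[n]=f; cv2.imwrite(f"pics/{n}0.png",f["image"]); print(n,f["mtx"].tolist(),f["eye"],f["rotation"])
pickle.dump(d,open("f0.pkl","wb"))
s=manip.state(); print(s["time"],s["tool_pos"],s["tool_rot"],manip.tcp_to_tips)
E
```

```text
pics
scene [[514.4602190681645, 0.0, 315.58998193982177], [0.0, 514.4602190681645, 205.83966801919334], [0.0, 0.0, 1.0]] [ 1.03208553 -0.08853279  1.03613325] [-0.19840115  0.73197783  0.62659923 -0.17949608]
side [[454.355672048248, 0.0, 319.9540996489144], [0.0, 454.355672048248, 197.9481743104044], [0.0, 0.0, 1.0]] [-0.11023659 -0.64924034  0.85052917] [-0.37344404  0.86497198 -0.30660987  0.13547477]
wrist [[309.70691628693146, 0.0, 323.1397689007923], [0.0, 309.70691628693146, 196.50107817274633], [0.0, 0.0, 1.0]] [0.15047859 0.61120024 0.37294763] [0.1310587  0.81435742 0.5583145  0.0890535 ]
0.15 [0.22508776 0.58256316 0.24434488] [-2.56558807e-04  1.83374425e-01  9.83042813e-01 -7.62852159e-04] 0.014
```

View pics/scene0.png

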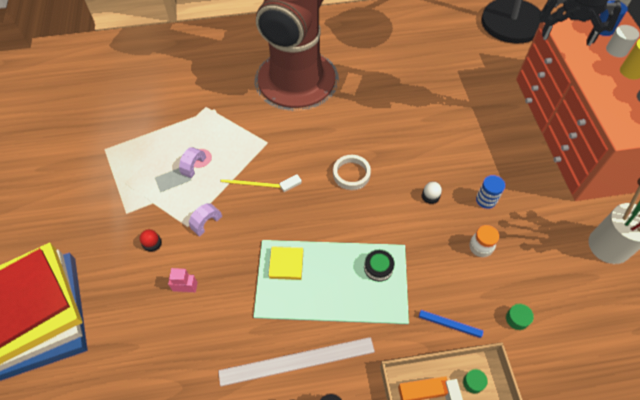

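View pics/side0.png

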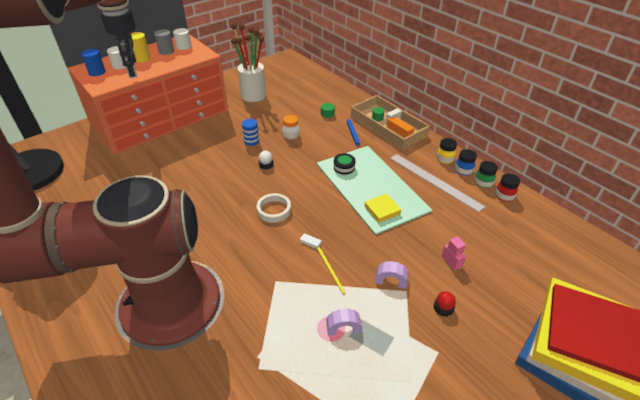

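The scene view has image right = +y and image down = away from the robot. The board is at about (332,282), the plinth at (286,263) and the drum at (379,265). The column is at (490,192), the red finial at (150,240) and the screen at (181,280). The far arch is at (204,218), with a decoy at (192,160). The white finial is at (432,191) and the pot at (484,240). Next I measure them.

```bash
cat > h.py <<'E'
import numpy as np,cv2,pickle
from scipy.spatial.transform import Rotation as R
def ray(f,uv,fish=False):
    K=f["mtx"]; uv=np.atleast_2d(np.array(uv,float)); p=np.c_[(uv[:,0]-K[0,2])/K[0,0],(uv[:,1]-K[1,2])/K[1,1]]
    if fish:
        r=np.linalg.norm(p,axis=1)+1e-9; d=np.c_[p*(np.sin(r)/r)[:,None],np.cos(r)]
    else: d=np.c_[p,np.ones(len(p))]
    q=np.array(f["rotation"])
    M=R.from_quat(q[[1,2,3,0]]) if q.shape==(4,) else R.from_matrix(q)
    return M.apply(d)
def onz(f,uv,z,fish=False):
    d=ray(f,uv,fish); e=np.array(f["eye"]); return (e+d*((z-e[2])/d[:,2])[:,None])
def tri(f1,a,f2,b):
    A=np.zeros((3,3));B=np.zeros(3)
    for f,u in((f1,a),(f2,b)):
        d=ray(f,u)[0]; d/=np.linalg.norm(d); P=np.eye(3)-np.outer(d,d); A+=P;B+=P@f["eye"]
    return np.linalg.solve(A,B)
H={"red":[(0,130,60,8,255,255)],"blue":[(100,120,40,125,255,255)],"mint":[(60,20,120,85,110,255)],"yellow":[(24,150,120,34,255,255)],
"lav":[(120,40,80,150,140,255)],"pink":[(155,80,80,175,255,255)],"green":[(60,150,50,85,255,255)],"orange":[(8,190,180,18,255,255)]}
def blobs(img,c,mn=40,roi=None):
    hsv=cv2.cvtColor(img,cv2.COLOR_BGR2HSV); l=H[c][0]
    m=cv2.inRange(hsv,l[:3],l[3:])
    if roi: k=np.zeros_like(m);k[roi[1]:roi[3],roi[0]:roi[2]]=1;m*=k
    cs,_=cv2.findContours(m,cv2.RETR_EXTERNAL,cv2.CHAIN_APPROX_NONE)
    return [c for c in sorted(cs,key=cv2.contourArea,reverse=True) if cv2.contourArea(c)>mn]
E
python3 - <<'E'
from h import *
d=pickle.load(open("f0.pkl","rb"))
for n,rois in(("scene",{"mint":(240,230,420,330),"yellow":(255,235,320,290),"green":(360,245,400,280),"blue":(470,170,510,215),"red":(130,220,170,260),"lav":(180,195,230,240),"pink":(160,260,205,300),"orange":(470,220,500,250)}),
 ("side",{"mint":(310,140,440,240),"yellow":(360,190,405,225),"green":(330,150,360,170),"blue":(235,110,265,150),"red":(430,285,460,320),"lav":(370,255,415,295),"pink":(435,230,475,275),"orange":(280,110,305,130)})):
    for c,r in rois.items():
        for b in blobs(d[n]["image"],c,20,r)[:2 if c!="blue" else 4]:
            (cx,cy),(w,h),a=cv2.minAreaRect(b); x,y,W,Hh=cv2.boundingRect(b)
            z=dict(mint=.008,yellow=.028,green=.038,blue=.07,red=.028,lav=.045,pink=.06,orange=.062)[c]
            print(n,c,cv2.contourArea(b),"rect",np.round([cx,cy,w,h,a],1),"bb",(x,y,W,Hh),"pt",onz(d[n],(cx,cy),z).round(4)[0])
            if c in("mint","yellow"): 
                q=cv2.boxPoints(cv2.minAreaRect(b)); 
                ap=cv2.approxPolyDP(cv2.convexHull(b),4,True).reshape(-1,2); print("  corners",onz(d[n],ap,z)[:,:2].round(4).tolist())
t=[]
s,e=d["scene"]["image"],d["side"]["image"]
def cr(i,cx,cy): return cv2.resize(i[cy-28:cy+28,cx-38:cx+38],None,fx=3.4,fy=3.4,interpolation=cv2.INTER_CUBIC)
cv2.imwrite("pics/m1.png",np.vstack([np.hstack([cr(s,204,218),cr(s,181,280),cr(s,150,240)]),np.hstack([cr(e,392,275),cr(e,455,253),cr(e,445,303)]),np.hstack([cr(s,490,192),cr(e,250,132),cr(s,379,265)])]))
E
```

```text
scene mint 11183.5 rect [331.9 281.4 153.2  77.2   2.3] bb (254, 241, 154, 83) pt [ 0.6108 -0.0038  0.008 ]
  corners [[0.4929, -0.1428], [0.5526, 0.1684], [0.7226, 0.1332], [0.6637, -0.174]]
scene yellow 877.0 rect [285.6 262.   31.9  30.1   3.8] bb (269, 247, 34, 31) pt [ 0.5594 -0.0963  0.028 ]
  corners [[0.5194, -0.1191], [0.5341, -0.0572], [0.5986, -0.0703], [0.5838, -0.1346]]
scene green 218.5 rect [379.5 262.   16.   17.   90. ] bb (371, 254, 18, 17) pt [0.5953 0.1007 0.038 ]
scene blue 298.5 rect [493.3 184.8  19.8  19.1  45. ] bb (483, 176, 22, 19) pt [0.4641 0.3855 0.07  ]
scene red 246.0 rect [148.5 238.   17.7  17.7  45. ] bb (139, 229, 20, 18) pt [ 0.4538 -0.3895  0.028 ]
scene lav 453.0 rect [203.2 217.4  20.6  31.   48.6] bb (189, 204, 32, 31) pt [ 0.4305 -0.2643  0.045 ]
scene pink 471.0 rect [182.6 279.7  27.4  21.9   3.8] bb (169, 268, 28, 24) pt [ 0.5806 -0.3091  0.06  ]
scene orange 303.0 rect [487.5 234.5  21.2  18.4  45. ] bb (477, 226, 22, 20) pt [0.579  0.3363 0.062 ]
side mint 4311.0 rect [373.7 187.2 109.1  57.6  49.6] bb (318, 147, 113, 87) pt [ 0.6042 -0.
[... 192 characters left out ...]
992  0.028 ]
  corners [[0.5939, -0.0714], [0.576, -0.1397], [0.5073, -0.1256], [0.5289, -0.0588]]
side green 58.5 rect [344. 159.   6.  12.  90.] bb (338, 156, 13, 7) pt [0.5972 0.1027 0.038 ]
side blue 126.5 rect [249.  124.5  11.   14.   90. ] bb (242, 119, 15, 12) pt [0.4561 0.3795 0.07  ]
side red 266.5 rect [446.1 300.3  19.2  18.3  26.6] bb (436, 291, 20, 20) pt [ 0.4548 -0.3895  0.028 ]
side lav 440.5 rect [392.1 273.4  30.6  22.7   9.9] bb (376, 262, 31, 26) pt [ 0.4056 -0.2747  0.045 ]
side pink 482.0 rect [455.8 252.8  26.2  25.5  45. ] bb (442, 237, 24, 33) pt [ 0.5496 -0.3314  0.06  ]
side orange 87.0 rect [290. 119.   8.  14.  90.] bb (283, 115, 15, 9) pt [0.5777 0.336  0.062 ]
```

View pics/m1.png

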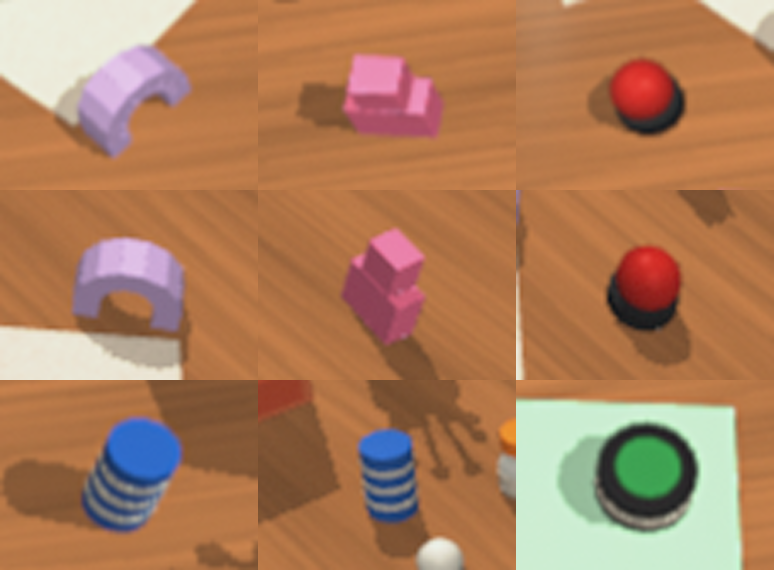

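The crops show every part standing upright. The arch's span runs up-right in the scene view, and the screen is nearly square to the image. I check the wrist view for the start surroundings (chest, cups) before moving.

View pics/wrist0.png

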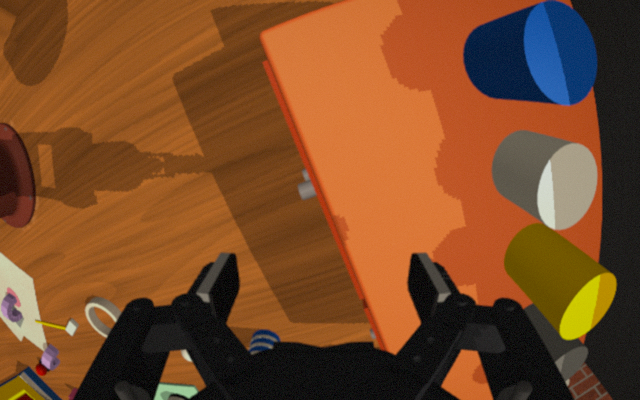

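```bash
cat >> h.py <<'E'
def plan(p,yaw=None,st=None):
    "tool-frame shift (mm) to TCP target p, then turn about tool z (deg) so tool y lies at world yaw (mod 180)"
    from plant import manip
    s=st or manip.state(); q=np.array(s["tool_rot"]); M=R.from_quat(q[[1,2,3,0]])
    sh=M.inv().apply((np.array(p)-s["tool_pos"])*1000); y=M.apply([0,1,0]); c=np.degrees(np.arctan2(y[1],y[0]))
    t=None if yaw is None else -((yaw-c+90)%180-90)
    print("tcp",np.round(s["tool_pos"],4),"tooly yaw",round(c,1),"tilt z",M.apply([0,0,1]).round(3),"shift",sh.round(1),"turn",None if t is None else round(t,1),"q",np.round(s["joint_pos"],2),"t",s["time"],"w",round(s["gripper_width"],3))
E
python3 - <<'E'
from h import *
d=pickle.load(open("f0.pkl","rb"))
plan([.464,.3855,.2],68.9)
S=d["scene"]
print(onz(S,[(578,197),(519,78),(432,196)],0).round(3))
print("chest L/front side check",onz(d["side"],[(138,146),(228,108)],0).round(3), tri(S,(432,190),d["side"],(265,158)).round(4))
# arch lower front corners in scene crop, screen top corners in scene
o=lambda cx,cy,pts:[(cx-38+(x-.5)/3.4-.3,cy-28+(y-.5)/3.4-.3) for x,y in pts]
a=onz(S,o(204,218,[(115,155),(188,95)]),0)[:,:2]; print("arch front feet",a,np.linalg.norm(a[0]-a[1]),np.degrees(np.arctan2(*(a[1]-a[0])[::-1])))
b=onz(S,o(181,280,[(353-258,56),(408-258,59),(402-258,107),(348-258,106)]),.07)[:,:2]; print("screen top",b.round(4),b.mean(0))
b=onz(S,o(181,280,[(437-258,135),(346-258,106+22)]),.0)[:,:2]; print("screen bottom front",b.round(4),np.linalg.norm(b[0]-b[1]))
E
```

```text
tcp [0.2251 0.5826 0.2443] tooly yaw 68.9 tilt z [-0.001 -0.001 -1.   ] shift [-293.9  -97.6   44.4] turn -0.0 q [ 1.08  0.05  1.61  0.    1.48 -0.12] t 0.15 w 1.002
[[0.488 0.605 0.   ]
 [0.098 0.603 0.   ]
 [0.431 0.267 0.   ]]
chest L/front side check [[0.175 0.587 0.   ]
 [0.505 0.602 0.   ]] [0.4303 0.262  0.0265]
arch front feet [[ 0.44868724 -0.28278873]
 [ 0.4099518  -0.23167327]] 0.06413441780757412 127.15495584873003
screen top [[ 0.5554 -0.3311]
 [ 0.5626 -0.2982]
 [ 0.5933 -0.3024]
 [ 0.5876 -0.3342]] [ 0.57471956 -0.31647438]
screen bottom front [[ 0.584  -0.2964]
 [ 0.5703 -0.3533]] 0.05856518291336816
```

The chest edge is at y≈0.6 m with the cups on it, so heading toward −y clears it at once. I move above the column.

Emit:
servo_tool:
  moves:
    - [[-30,-18,0,0,0,0,85],[-37,-16,0,0,0,0,85],[-38,-11,0,0,0,0,85],[-38,-11,0,0,0,0,85],[-38,-11,11,0,0,0,85],[-38,-11,11,0,0,0,85],[-38,-10,11,0,0,0,85],[-37,-10,11,0,0,0,85],[0,0,0,0,0,0,85],[0,0,0,0,0,0,85]]

```text
time: 1.4
tool_pos: [0.4638, 0.3857, 0.2011]
tool_rot: [-0.0, 0.183, 0.983, -0.0]
contact_force: [-1.0, 0.5, 0.6]
gripper_width: 0.994
grasp_force: 0.0
```

```bash
cat >> h.py <<'E'
def wproj(f,P):
    q=np.array(f["rotation"]);M=R.from_quat(q[[1,2,3,0]]); c=M.inv().apply(np.atleast_2d(P)-f["eye"])
    r=np.linalg.norm(c[:,:2],axis=1); th=np.arctan2(r,c[:,2]); K=f["mtx"]
    return np.c_[K[0,2]+K[0,0]*th*c[:,0]/r,K[1,2]+K[1,1]*th*c[:,1]/r]
E
python3 - <<'E'
from h import *
from plant import manip
plan([.464,.3855,.035],68.9)
f=manip.grab_frame("wrist"); pickle.dump(f,open("w1.pkl","wb")); im=f["image"]; cv2.imwrite("pics/w1.png",im)
print(wproj(f,[(.464,.3855,.07),(.464,.3855,0)]))
for b in blobs(im,"blue",60)[:5]:
    (cx,cy),(w,h),a=cv2.fitEllipse(b); print(cx,cy,w,h,onz(f,(cx,cy),.07,1).round(4),cv2.contourArea(b))
E
```

```text
tcp [0.4638 0.3857 0.2011] tooly yaw 68.9 tilt z [-0.001  0.    -1.   ] shift [-4.000e-01 -1.000e-01  1.661e+02] turn -0.0 q [ 0.57  0.03  1.71  0.    1.4  -0.63] t 1.4 w 0.994
[[323.24097124 190.61786042]
 [323.1951019  171.8117346 ]]
325.7644958496094 185.9999542236328 51.777313232421875 52.15389633178711 [[0.4609 0.3891 0.07  ]] 2119.0
19.406166076660156 353.6406555175781 19.752899169921875 63.64780807495117 [[ 0.5703 -0.3942  0.07  ]] 416.5
```

View pics/w1.png

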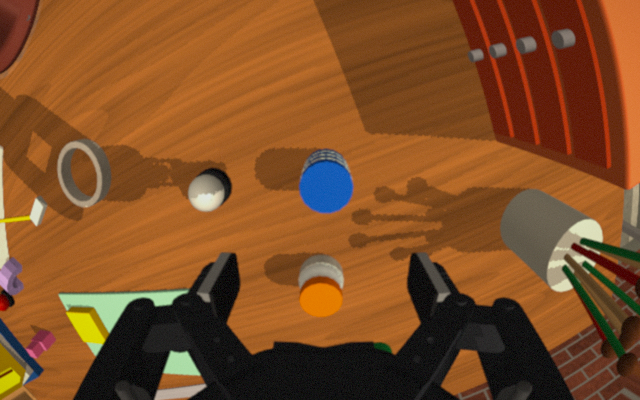

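The wrist view shows the column top at (326,186), giving (0.461,0.389). The scene view gave (0.464,0.3855), so I use the mean. The white finial (208,190) and pot (321,297) are clear of the fingers.

Emit:
servo_tool:
  moves:
    - [[2,1,40,0,0,0,85],[0,0,45,0,0,0,85],[0,0,40,0,0,0,85],[0,0,25,0,0,0,85],[0,0,14,0,0,0,85],[0,0,0,0,0,0,85],[0,0,0,0,0,0,40],[0,0,0,0,0,0,40],[0,0,0,0,0,0,40],[0,0,0,0,0,0,40],[0,0,0,0,0,0,40],[0,0,0,0,0,0,40]]

```text
time: 2.95
tool_pos: [0.4639, 0.388, 0.0391]
tool_rot: [0.001, 0.183, 0.983, 0.001]
contact_force: [-0.7, 1.0, 7.9]
gripper_width: 0.549
grasp_force: 61.6
```

Emit:
servo_tool:
  moves:
    - [[0,0,0,0,0,0,40],[0,0,-20,0,0,0,40],[0,0,-35,0,0,0,40],[0,0,-40,0,0,0,40],[0,0,-30,0,0,0,40],[0,0,0,0,0,0,40]]

```text
time: 3.7
tool_pos: [0.4643, 0.3882, 0.1663]
tool_rot: [0.002, 0.183, 0.983, 0.002]
contact_force: [0.4, 0.3, -1.1]
gripper_width: 0.55
grasp_force: 61.7
```

```bash
python3 - <<'E'
from h import *
from plant import manip
plan([.5595,-.0957,.18],79.2)
f=manip.grab_frame("scene");g=manip.grab_frame("side");pickle.dump((f,g),open("c2.pkl","wb"))
w=manip.grab_frame("wrist"); im=w["image"]
for b in blobs(im,"blue",200)[:2]:
    (cx,cy),(ww,h),a=cv2.fitEllipse(b); z=manip.state()["tool_pos"][2]+.033; print(cx,cy,ww,h,onz(w,(cx,cy),z,1).round(4))
E
```

```text
tcp [0.4643 0.3882 0.1663] tooly yaw 68.9 tilt z [ 0.006  0.004 -1.   ] shift [-263.3 -416.9  -14.9] turn -10.3 q [ 0.57  0.06  1.74 -0.    1.33 -0.63] t 3.7 w 0.55
323.2004699707031 294.779296875 105.84774780273438 117.74662017822266 [[0.4543 0.3896 0.1935]]
302.8324890136719 -988.580078125 478.2541809082031 2431.093505859375 [[0.3524 0.4278 0.1935]]
```

```bash
python3 - <<'E'
from h import *
f,g=pickle.load(open("c2.pkl","rb"))
for n,i in(("scene",f),("side",g)):
    for b in blobs(i["image"],"blue",40)[:4]: print(n,cv2.boundingRect(b),cv2.contourArea(b))
a=f["image"][100:220,420:580];b=g["image"][70:190,170:330]
cv2.imwrite("pics/c2.png",np.hstack([cv2.resize(k,None,fx=2.5,fy=2.5,interpolation=2) for k in(a,b)]))
E
```

```text
scene (0, 324, 87, 56) 878.5
scene (594, 1, 34, 34) 644.0
scene (419, 311, 64, 26) 368.0
scene (500, 144, 25, 18) 310.5
side (516, 320, 82, 80) 815.5
side (81, 49, 24, 27) 402.0
side (457, 159, 18, 10) 93.5
side (347, 120, 13, 25) 78.5
```

View pics/c2.png

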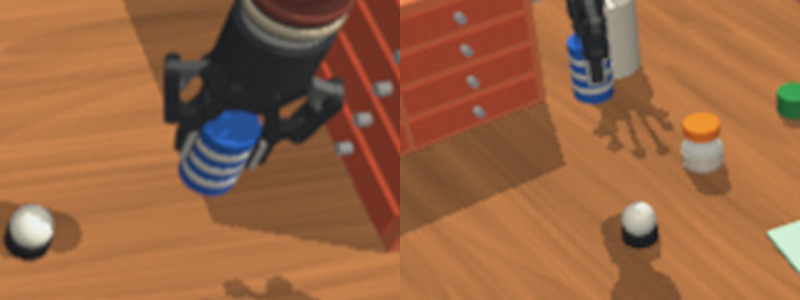

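The lifted column hangs straight between the fingers. I carry it over the plinth.

Emit:
servo_tool:
  moves:
    - [[-14,-22,0,0,0,0,40],[-26,-41,0,0,0,0,40],[-28,-44,0,0,0,0,40],[-28,-44,0,0,0,0,40],[-28,-44,0,0,0,0,40],[-28,-44,0,0,0,0,40],[-28,-44,0,0,0,0,40],[-28,-44,0,0,0,0,40],[-28,-44,0,0,0,0,40],[-20,-32,0,0,0,0,40],[-7,-14,0,0,0,0,40],[0,0,0,0,0,0,40]]

```text
time: 5.35
tool_pos: [0.5568, -0.0966, 0.1607]
tool_rot: [-0.001, 0.184, 0.983, 0.0]
contact_force: [-0.2, 0.1, -1.0]
gripper_width: 0.547
grasp_force: 61.9
```

Emit:
servo_tool:
  moves:
    - [[0,0,0,0,0,-5,40],[0,0,20,0,0,-5.3,40],[0,0,30,0,0,0,40],[0,0,0,0,0,0,40],[0,0,0,0,0,0,40]]

```text
time: 5.98
tool_pos: [0.5579, -0.0957, 0.1129]
tool_rot: [0.0, 0.094, 0.996, 0.0]
contact_force: [0.8, 0.1, -1.2]
gripper_width: 0.549
grasp_force: 61.9
```

```bash
python3 - <<'E'
from h import *
from plant import manip
plan([.5595,-.0957,.067],79.2)
f=manip.grab_frame("scene");g=manip.grab_frame("side");w=manip.grab_frame("wrist");pickle.dump((f,g,w),open("c3.pkl","wb"))
a=f["image"][190:310,215:375];b=g["image"][120:240,300:460]
m=np.hstack([cv2.resize(k,None,fx=2.5,fy=2.5,interpolation=2) for k in(a,b)])
cv2.imwrite("pics/c3.png",np.vstack([m,np.hstack([w["image"][100:360,:][:,0:640],np.zeros((260,160,3),np.uint8)])]))
E
```

```text
tcp [ 0.5579 -0.0957  0.1129] tooly yaw 79.2 tilt z [ 0.  0. -1.] shift [-1.5  0.2 45.9] turn 0.0 q [-0.3   0.03  1.86  0.    1.24 -1.68] t 5.975 w 0.549
```

View pics/c3.png

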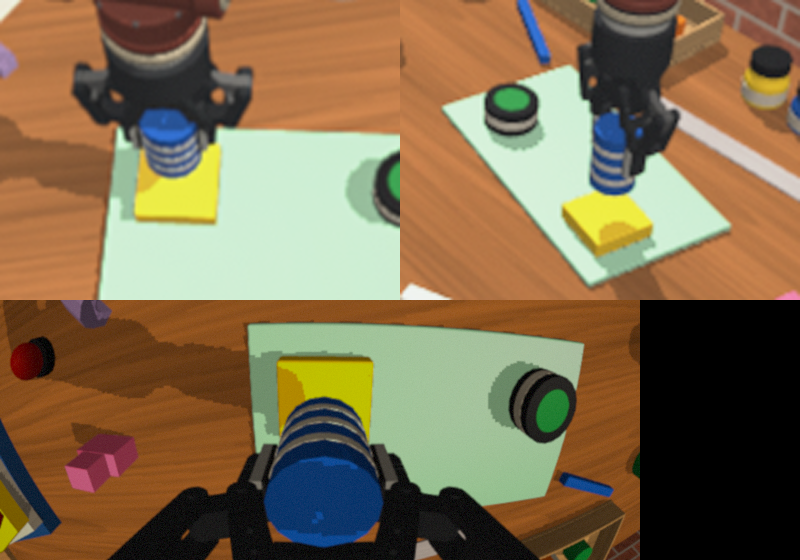

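The scene crop shows the column bottom near (285,250) above the plinth. The wrist view shows the near plinth corners at (278,159) and (373,160) and the drum spot at (552,212). I cast these.

```bash
python3 - <<'E'
from h import *
f,g,w=pickle.load(open("c3.pkl","rb"))
print("col scene",onz(f,(215+174.5/2.5,190+151/2.5),.0739),"side",onz(g,(300+213/2.5,120+179.5/2.5),.0739))
print("plinth near corners wrist",onz(w,[(278,159),(373,160)],.028,1))
for c,z,r in(("green",.038,(500,150,600,260)),("red",.028,(0,140,60,190)),("yellow",.028,(260,140,400,300))):
    for b in blobs(w["image"],c,100,r)[:1]:
        (cx,cy),(a,h),t=cv2.fitEllipse(b); print(c,cx,cy,a,h,onz(w,(cx,cy),z,1))
b=max(blobs(w["image"],"mint",500),key=cv2.contourArea); ap=cv2.approxPolyDP(b,6,True)[:,0]; 
for p,q in zip(ap,onz(w,ap,.008,1)): print(p,q.round(4))
E
```

```text
col scene [[ 0.55438148 -0.09434313  0.0739    ]] side [[ 0.55892326 -0.09653901  0.0739    ]]
plinth near corners wrist [[ 0.51619061 -0.12119428  0.028     ]
 [ 0.52952824 -0.055003    0.028     ]]
green 552.031494140625 210.5197296142578 28.833044052124023 44.36027908325195 [[0.59679225 0.10004364 0.038     ]]
red 23.346349716186523 161.78790283203125 25.521467208862305 37.83527755737305 [[ 0.45350691 -0.39528289  0.028     ]]
yellow 336.0546569824219 185.88409423828125 64.33470916748047 109.97821044921875 [[ 0.5435682 -0.0843031  0.028    ]]Traceback (most recent call last):
  File "<stdin>", line 8, in <module>
ValueError: max() iterable argument is empty
```

Emit:
servo_tool:
  moves:
    - [[-2,0,20,0,0,0,40],[0,0,16,0,0,0,40],[0,0,6,0,0,0,40],[0,0,2,0,0,0,40],[0,0,0,0,0,0,40],[0,0,0,0,0,0,40]]

```text
time: 6.88
tool_pos: [0.5601, -0.0971, 0.0688]
tool_rot: [0.001, 0.094, 0.996, -0.0]
contact_force: [-0.4, 0.3, -0.1]
gripper_width: 0.548
grasp_force: 62.2
```

Emit:
servo_tool:
  moves:
    - [[0,0,1,0,0,0,40],[0,0,1,0,0,0,40],[0,0,0,0,0,0,40]]

```text
time: 7.25
tool_pos: [0.5599, -0.097, 0.0671]
tool_rot: [0.0, 0.094, 0.996, -0.0]
contact_force: [-2.5, 0.2, 4.9]
gripper_width: 0.55
grasp_force: 62.5
```

Contact is felt at the expected height, so I release, back off and look.

Emit:
servo_tool:
  moves:
    - [[0,0,0,0,0,0,60],[0,0,0,0,0,0,75],[0,0,0,0,0,0,80],[0,0,0,0,0,0,80],[0,0,-30,0,0,0,80],[0,0,-40,0,0,0,80],[0,0,-40,0,0,0,80],[0,0,0,0,0,0,80],[0,0,0,0,0,0,80]]

```text
time: 8.38
tool_pos: [0.5592, -0.0968, 0.1756]
tool_rot: [-0.0, 0.094, 0.996, 0.0]
contact_force: [0.1, -0.6, -0.1]
gripper_width: 0.935
grasp_force: 0.0
```

```bash
python3 - <<'E'
from h import *
from plant import manip
plan([.454,-.3895,.2],79.2)
f=manip.grab_frame("scene");g=manip.grab_frame("side");w=manip.grab_frame("wrist");pickle.dump((f,g,w),open("c4.pkl","wb"))
a=f["image"][190:310,215:375];b=g["image"][120:240,300:460]
m=np.hstack([cv2.resize(k,None,fx=2.5,fy=2.5,interpolation=2) for k in(a,b)])
cv2.imwrite("pics/c4.png",np.vstack([m,np.hstack([w["image"][60:360,:][:,0:640],np.zeros((300,160,3),np.uint8)])]))
for b in blobs(w["image"],"blue",200,(230,100,430,320))[:2]:
    (cx,cy),(a,h),t=cv2.fitEllipse(b); print(cx,cy,a,h,onz(w,(cx,cy),.098,1).round(4))
for b in blobs(f["image"],"blue",60,(250,200,320,290))[:2]:
    (cx,cy),(a,h),t=cv2.fitEllipse(b); print("scene",cx,cy,a,h,onz(f,(cx,cy),.098).round(4))
H["mint"]=[(50,15,120,95,110,255)]
for b in blobs(w["image"],"yellow",200,(200,60,430,320))[:1]:
    ap=cv2.approxPolyDP(cv2.convexHull(b),4,True)[:,0]
    for p,q in zip(ap,onz(w,ap,.028,1)): print(p,q.round(4))
E
```

```text
tcp [ 0.5592 -0.0968  0.1756] tooly yaw 79.2 tilt z [-0.001  0.    -1.   ] shift [  48.4 -307.2  -24.4] turn -0.0 q [-0.3  -0.03  1.81 -0.    1.36 -1.68] t 8.375 w 0.935
322.9721374511719 210.32888793945312 63.63563537597656 64.33075714111328 [[ 0.5562 -0.0966  0.098 ]]
scene 282.9836120605469 248.2073211669922 21.032773971557617 21.376976013183594 [[ 0.5609 -0.0973  0.098 ]]
[359 218] [ 0.5964 -0.069   0.028 ]
[287 158] [ 0.5263 -0.124   0.028 ]
[287 148] [ 0.5173 -0.1221  0.028 ]
[361 148] [ 0.5298 -0.0566  0.028 ]
```

View pics/c4.png

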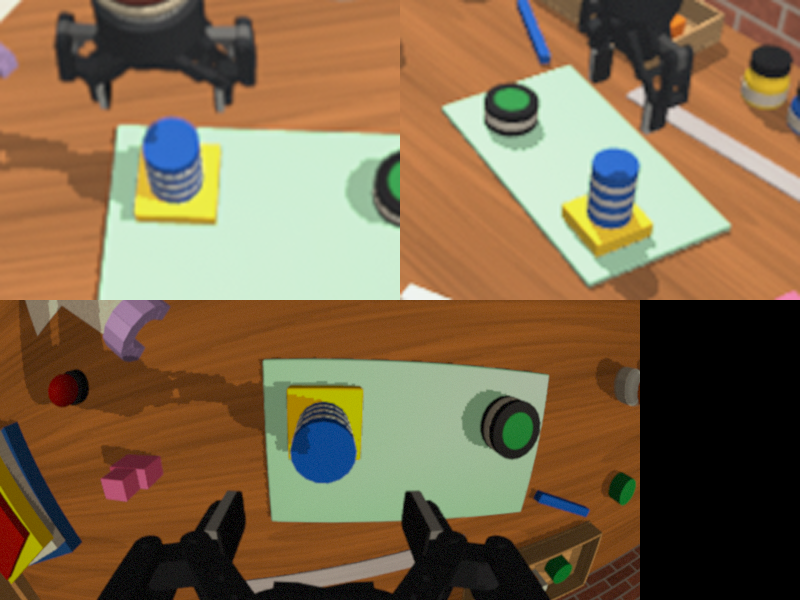

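The column stands upright on the plinth. By the wrist camera its top is 1.3 mm from the plinth centre, and the scene view agrees. Next is the red finial.

Emit:
servo_tool:
  moves:
    - [[4,-25,-8,0,0,0,85],[6,-40,-8,0,0,0,85],[7,-44,-8,0,0,0,85],[7,-45,0,0,0,0,85],[7,-45,0,0,0,0,85],[7,-45,0,0,0,0,85],[6,-40,0,0,0,0,85],[4,-23,0,0,0,0,85],[0,0,0,0,0,0,85],[0,0,0,0,0,0,85]]

```text
time: 9.78
tool_pos: [0.4551, -0.3884, 0.1998]
tool_rot: [-0.0, 0.094, 0.996, 0.001]
contact_force: [-0.2, -0.4, -0.0]
gripper_width: 0.993
grasp_force: 0.0
```

```bash
python3 - <<'E'
from h import *
from plant import manip
plan([.454,-.3895,.02],79.2)
f=manip.grab_frame("wrist"); pickle.dump(f,open("w5.pkl","wb")); im=f["image"]
for b in blobs(im,"red",200,(200,80,440,300))[:2]:
    (cx,cy),r=cv2.minEnclosingCircle(b); print(cx,cy,r,onz(f,(cx,cy),.028,1).round(4))
cv2.imwrite("pics/w5.png",im)
E
```

```text
tcp [ 0.4551 -0.3884  0.1998] tooly yaw 79.2 tilt z [-0.     0.001 -1.   ] shift [  0.7  -1.4 179.8] turn 0.0 q [-0.83  0.02  1.72  0.    1.4  -2.21] t 9.775 w 0.993
322.0740661621094 177.4629669189453 20.224712371826172 [[ 0.4538 -0.3894  0.028 ]]
```

View pics/w5.png

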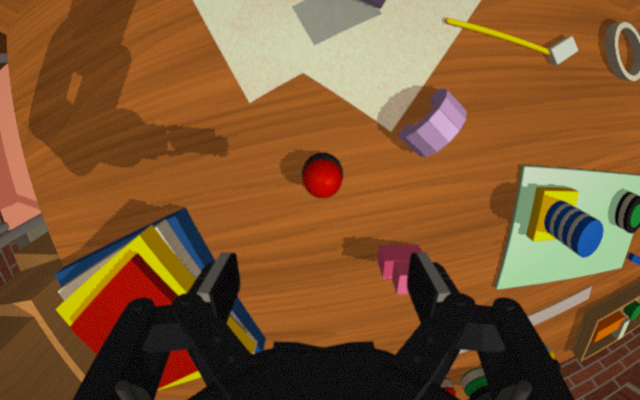

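The red ball is at (322,177) in the wrist view, giving (0.454,−0.389), and all three views agree. I descend and grip.

Emit:
servo_tool:
  moves:
    - [[1,-1,35,0,0,0,85],[0,0,45,0,0,0,85],[0,0,45,0,0,0,85],[0,0,32,0,0,0,85],[0,0,18,0,0,0,85],[0,0,5,0,0,0,85],[0,0,0,0,0,0,40],[0,0,0,0,0,0,36],[0,0,0,0,0,0,36],[0,0,0,0,0,0,36],[0,0,0,0,0,0,36],[0,0,0,0,0,0,36]]

```text
time: 11.32
tool_pos: [0.4548, -0.3914, 0.0227]
tool_rot: [0.001, 0.094, 0.996, -0.001]
contact_force: [-0.9, 1.0, 6.0]
gripper_width: 0.469
grasp_force: 59.7
```

Emit:
servo_tool:
  moves:
    - [[0,0,-20,0,0,0,36],[0,0,-40,0,0,0,36],[0,0,-45,0,0,0,36],[0,0,-40,0,0,0,36],[0,0,-20,0,0,0,36],[0,0,0,0,0,0,36],[0,0,0,0,0,0,36]]

```text
time: 12.2
tool_pos: [0.4528, -0.3894, 0.1832]
tool_rot: [-0.001, 0.094, 0.996, 0.001]
contact_force: [0.0, -0.3, -0.4]
gripper_width: 0.473
grasp_force: 60.5
```

```bash
python3 - <<'E'
from h import *
from plant import manip
plan([.5585,-.097,.185],79.2)
w=manip.grab_frame("wrist");z=manip.state()["tool_pos"][2]
for b in blobs(w["image"],"red",300,(220,80,440,360))[:1]:
    (cx,cy),r=cv2.minEnclosingCircle(b); print(cx,cy,r,onz(w,(cx,cy),z+.008,1).round(4))
E
```

```text
tcp [ 0.4528 -0.3894  0.1832] tooly yaw 79.2 tilt z [-0.002  0.002 -1.   ] shift [-48.8 307.1  -1.3] turn -0.0 q [-0.83  0.04  1.74 -0.    1.37 -2.22] t 12.2 w 0.473
322.96160888671875 275.2355651855469 42.673988342285156 [[ 0.451  -0.3895  0.1907]]
```

Emit:
servo_tool:
  moves:
    - [[-4,22,0,0,0,0,36],[-6,40,0,0,0,0,36],[-7,44,0,0,0,0,36],[-7,45,0,0,0,0,36],[-7,45,0,0,0,0,36],[-7,45,0,0,0,0,36],[-6,42,0,0,0,0,36],[-5,24,0,0,0,0,36],[0,0,20,0,0,0,36],[0,0,22,0,0,0,36],[0,0,0,0,0,0,36],[0,0,0,0,0,0,36]]

```text
time: 13.75
tool_pos: [0.5591, -0.0982, 0.1429]
tool_rot: [-0.0, 0.095, 0.996, 0.0]
contact_force: [-0.9, -0.2, -0.5]
gripper_width: 0.468
grasp_force: 60.6
```

```bash
python3 - <<'E'
from h import *
from plant import manip
plan([.5585,-.097,.1207],79.2)
f=manip.grab_frame("scene");g=manip.grab_frame("side");w=manip.grab_frame("wrist");z=manip.state()["tool_pos"][2]
pickle.dump((f,g,w),open("c6.pkl","wb"))
for n,i,fi,r in(("scene",f,0,(250,190,330,260)),("side",g,0,(340,110,430,210)),("wrist",w,1,(220,80,440,360))):
    b=blobs(i["image"],"red",30,r)[0]; (cx,cy),rr=cv2.minEnclosingCircle(b); print(n,cx,cy,rr,onz(i,(cx,cy),z-.0227+.028,fi).round(4))
a=f["image"][170:290,215:375];b=g["image"][100:220,300:460]
cv2.imwrite("pics/c6.png",np.hstack([cv2.resize(k,None,fx=2.5,fy=2.5,interpolation=2) for k in(a,b)]))
E
```

```text
tcp [ 0.5591 -0.0982  0.1429] tooly yaw 79.1 tilt z [-0.001  0.    -1.   ] shift [ 0.8  1.1 22.2] turn -0.1 q [-0.3   0.    1.84 -0.    1.3  -1.69] t 13.75 w 0.468
scene 279.5 236.0 10.735555648803711 [[ 0.5595 -0.1004  0.1496]]
side 388.0 169.0 8.24631118774414 [[ 0.5573 -0.0966  0.1496]]
wrist 322.8972473144531 275.7571105957031 42.35989761352539 [[ 0.5595 -0.0988  0.1496]]
```

View pics/c6.png

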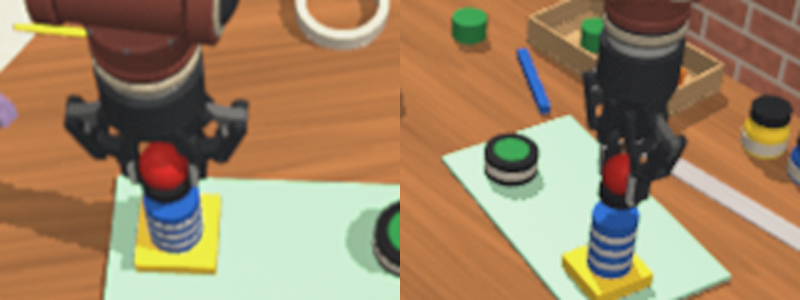

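The finial hangs straight over the column. I trim 1.5 mm sideways and lower it.

Emit:
servo_tool:
  moves:
    - [[-1,1.5,12,0,0,0,36],[0,0,7,0,0,0,36],[0,0,2,0,0,0,36],[0,0,1,0,0,0,36],[0,0,0,0,0,0,36],[0,0,0,0,0,0,36]]

```text
time: 14.65
tool_pos: [0.5609, -0.0967, 0.1216]
tool_rot: [0.0, 0.094, 0.996, -0.0]
contact_force: [-0.4, -0.9, -0.2]
gripper_width: 0.468
grasp_force: 60.6
```

Emit:
servo_tool:
  moves:
    - [[0,0,1,0,0,0,36],[0,0,0.5,0,0,0,36],[0,0,0,0,0,0,36]]

```text
time: 15.02
tool_pos: [0.5611, -0.0968, 0.1207]
tool_rot: [0.0, 0.094, 0.996, -0.0]
contact_force: [-1.5, 0.7, 4.0]
gripper_width: 0.47
grasp_force: 61.4
```

Emit:
servo_tool:
  moves:
    - [[0,0,0,0,0,0,50],[0,0,0,0,0,0,60],[0,0,0,0,0,0,75],[0,0,0,0,0,0,75],[0,0,-20,0,0,0,75],[0,0,-40,0,0,0,75],[0,0,-40,0,0,0,75],[0,0,0,0,0,0,75],[0,0,0,0,0,0,75]]

```text
time: 16.15
tool_pos: [0.5608, -0.0966, 0.2206]
tool_rot: [0.0, 0.094, 0.996, -0.0]
contact_force: [0.6, 0.6, 0.5]
gripper_width: 0.88
grasp_force: 0.0
```

```bash
python3 - <<'E'
from h import *
from plant import manip
plan([.4173,-.2663,.2],37)
f=manip.grab_frame("scene");g=manip.grab_frame("side");w=manip.grab_frame("wrist");pickle.dump((f,g,w),open("c7.pkl","wb"))
for n,i,fi,r in(("scene",f,0,(250,190,330,260)),("side",g,0,(340,110,430,210)),("wrist",w,1,(220,80,440,360))):
    b=blobs(i["image"],"red",30,r)[0]; (cx,cy),rr=cv2.minEnclosingCircle(b); print(n,cx,cy,rr,onz(i,(cx,cy),.126,fi).round(4))
E
```

```text
tcp [ 0.5608 -0.0966  0.2206] tooly yaw 79.2 tilt z [ 0.001 -0.    -1.   ] shift [ 109.1 -193.6   20.5] turn 42.2 q [-0.3  -0.06  1.77 -0.    1.43 -1.68] t 16.15 w 0.88
scene 282.00592041015625 241.67787170410156 10.134047508239746 [[ 0.5603 -0.0972  0.126 ]]
side 388.1666564941406 176.1666717529297 8.12756633758545 [[ 0.5604 -0.0978  0.126 ]]
wrist 323.42626953125 205.60455322265625 26.0367374420166 [[ 0.5601 -0.0965  0.126 ]]
```

The finial is on the column: all three views put it at (0.560,−0.097), over the column axis. Now the arch: move and turn.

Emit:
servo_tool:
  moves:
    - [[10,-18,0,0,0,0,85],[20,-35,0,0,0,0,85],[22,-40,0,0,0,0,85],[22,-40,0,0,0,0,85],[22,-38,0,0,0,0,85],[13,-23,10,0,0,0,85],[0,0,10,0,0,10,85],[0,0,0,0,0,10.5,85],[0,0,0,0,0,10.5,85],[0,0,0,0,0,10.5,85],[0,0,0,0,0,0,85],[0,0,0,0,0,0,85]]

```text
time: 17.8
tool_pos: [0.4167, -0.2668, 0.1994]
tool_rot: [-0.0, 0.44, 0.898, 0.0]
contact_force: [0.9, -0.1, -0.0]
gripper_width: 0.998
grasp_force: 0.0
```

```bash
python3 - <<'E'
from h import *
from plant import manip
plan([.4173,-.2663,.04],37)
w=manip.grab_frame("wrist");im=w["image"];pickle.dump(w,open("w8.pkl","wb"))
b=blobs(im,"lav",300,(180,60,460,320))[0]; print(cv2.boundingRect(b),cv2.minAreaRect(b))
ap=cv2.approxPolyDP(cv2.convexHull(b),3,True)[:,0]; print(ap.tolist()); print(onz(w,ap,.0,1).round(4).tolist())
x,y,ww,h=cv2.boundingRect(b); c=im[y-30:y+h+30,x-40:x+ww+40]; cv2.imwrite("pics/w8.png",cv2.resize(c,None,fx=4,fy=4,interpolation=2)); print(x-40,y-30,c.shape)
E
```

```text
tcp [ 0.4167 -0.2668  0.1994] tooly yaw 37.8 tilt z [-0.001  0.    -1.   ] shift [-1.000e-01  9.000e-01  1.594e+02] turn 0.8 q [-0.72 -0.23  1.96 -0.    1.42 -1.38] t 17.8 w 0.998
(311, 191, 29, 18) ((325.0, 199.5), (17.0, 28.0), 90.0)
[[338, 191], [338, 207], [313, 207], [311, 192]]
[[0.443, -0.2739, 0.0], [0.4548, -0.2887, 0.0], [0.4325, -0.3059, 0.0], [0.42, -0.2932, 0.0]]
271 161 (78, 109, 3)
```

View pics/w8.png

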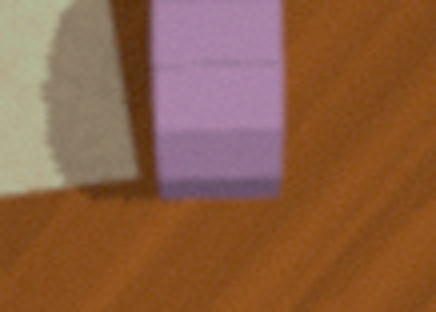

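The arch faces run parallel to the tool x axis (vertical in the crop) and sit at column ≈325, centred between the fingers. Next I check its extent along the other axis.

```bash
python3 - <<'E'
from h import *
w=pickle.load(open("w8.pkl","rb"));im=w["image"];hsv=cv2.cvtColor(im,cv2.COLOR_BGR2HSV)
print([(y,hsv[y,325].tolist()) for y in range(90,216,6)])
m=cv2.inRange(hsv,(125,30,60),(165,160,255)); m[:, :290]=0;m[:,370:]=0;m[:80]=0;m[240:]=0
b=max(cv2.findContours(m,0,1)[0],key=cv2.contourArea); x,y,ww,h=cv2.boundingRect(b);print(x,y,ww,h)
for v in(y,y+h): print(v,[ (z,wp.round(4).tolist()) for z in(0,.015,.03) for wp in onz(w,(x+ww/2,v),z,1)])
s=np.array([.4167,-.2668]);t=np.radians(37.8); 
for X in(-35,35):
  for (L,z) in((35,0),(35,.015),(32,.03),(25,.04)): 
    p=s+ (L/1000*np.sign(X))*np.array([-np.sin(t),np.cos(t)]); print(X,L,z,wproj(w,(*p,z)).round(1))
E
```

```text
[(90, [13, 190, 129]), (96, [13, 200, 125]), (102, [14, 201, 137]), (108, [14, 195, 136]), (114, [14, 203, 127]), (120, [14, 210, 137]), (126, [14, 202, 130]), (132, [13, 196, 125]), (138, [14, 204, 134]), (144, [149, 61, 105]), (150, [153, 63, 142]), (156, [152, 64, 143]), (162, [151, 56, 168]), (168, [151, 54, 171]), (174, [152, 56, 172]), (180, [151, 56, 172]), (186, [152, 59, 170]), (192, [152, 61, 168]), (198, [150, 55, 144]), (204, [150, 56, 142]), (210, [179, 89, 120])]
309 141 32 69
141 [(0, [0.3974, -0.2387, 0.0]), (0.015, [0.396, -0.2371, 0.015]), (0.03, [0.3947, -0.2355, 0.03])]
210 [(0, [0.4455, -0.3005, 0.0]), (0.015, [0.4419, -0.2961, 0.015]), (0.03, [0.4384, -0.2917, 0.03])]
-35 35 0 [[323.2 202.3]]
-35 35 0.015 [[323.2 206.9]]
-35 32 0.03 [[323.2 209.2]]
-35 25 0.04 [[323.2 206.1]]
35 35 0 [[323.1 140.1]]
35 35 0.015 [[323.2 142.1]]
35 32 0.03 [[323.2 147.3]]
35 25 0.04 [[323.2 156.3]]
```

The arch centre matches the TCP within 1 mm (predicted edges 140 and 209, seen 141 and 210). I descend and grip the crown.

Emit:
servo_tool:
  moves:
    - [[0,1.5,30,0,0,0,85],[0,0,45,0,0,0,85],[0,0,45,0,0,0,85],[0,0,28,0,0,0,85],[0,0,13,0,0,0,85],[0,0,0,0,0,0,60],[0,0,0,0,0,0,22],[0,0,0,0,0,0,22],[0,0,0,0,0,0,22],[0,0,0,0,0,0,22],[0,0,0,0,0,0,22],[0,0,0,0,0,0,22]]

```text
time: 19.35
tool_pos: [0.4194, -0.2667, 0.0406]
tool_rot: [0.001, 0.441, 0.898, -0.0]
contact_force: [-0.8, 0.5, 5.9]
gripper_width: 0.345
grasp_force: 59.8
```

Emit:
servo_tool:
  moves:
    - [[0,0,0,0,0,0,22],[0,0,-15,0,0,0,22],[0,0,-35,0,0,0,22],[0,0,-35,0,0,0,22],[0,0,-35,0,0,0,22],[0,0,0,0,0,0,22],[0,0,0,0,0,0,22]]

```text
time: 20.23
tool_pos: [0.4179, -0.2653, 0.158]
tool_rot: [-0.001, 0.441, 0.898, 0.0]
contact_force: [-0.2, 0.2, -1.9]
gripper_width: 0.338
grasp_force: 59.2
```

```bash
python3 - <<'E'
from h import *
plan([.577,.003,.16],-10.8)
E
```

```text
tcp [ 0.4179 -0.2653  0.158 ] tooly yaw 37.7 tilt z [-0.001  0.001 -1.   ] shift [115.1 289.9  -1.9] turn 48.5 q [-0.72 -0.19  2.   -0.    1.34 -1.37] t 20.225 w 0.338
```

Emit:
servo_tool:
  moves:
    - [[0,0,-25,0,0,0,22],[0,0,-40,0,0,0,22],[9,22,0,0,0,0,22],[15,38,0,0,0,0,22],[18,45,0,0,0,0,22],[18,45,0,0,0,0,22],[18,45,0,0,0,0,22],[18,45,0,0,0,0,22],[13,33,0,0,0,0,22],[6,17,0,0,0,0,22],[0,0,0,0,0,0,22]]

```text
time: 21.6
tool_pos: [0.5772, 0.0028, 0.2223]
tool_rot: [-0.001, 0.44, 0.898, -0.001]
contact_force: [-0.5, 0.0, -1.2]
gripper_width: 0.338
grasp_force: 59.3
```

Emit:
servo_tool:
  moves:
    - [[0,0,0,0,0,9,22],[0,0,0,0,0,10,22],[0,0,0,0,0,10,22],[0,0,30,0,0,10,22],[0,0,40,0,0,9.5,22],[0,0,40,0,0,0,22],[0,0,20,0,0,0,22],[0,0,0,0,0,0,22],[0,0,0,0,0,0,22]]

```text
time: 22.72
tool_pos: [0.5789, 0.0019, 0.0957]
tool_rot: [0.001, 0.771, 0.637, 0.001]
contact_force: [0.2, -0.1, -1.1]
gripper_width: 0.337
grasp_force: 59.3
```

```bash
python3 - <<'E'
from h import *
from plant import manip
plan([.577,.003,.0486],-10.8)
f=manip.grab_frame("scene");g=manip.grab_frame("side");w=manip.grab_frame("wrist");pickle.dump((f,g,w),open("c9.pkl","wb"))
a=f["image"][180:330,240:420];b=g["image"][120:240,300:440]
cv2.imwrite("pics/c9.png",np.hstack([cv2.resize(a,(400,333)),cv2.resize(b,(388,333))]))
E
```

```text
tcp [0.5789 0.0019 0.0957] tooly yaw -10.9 tilt z [ 0.003 -0.001 -1.   ] shift [ 0.7 -2.2 47.1] turn -0.1 q [-0.13  0.08  1.84 -0.    1.21  0.06] t 22.725 w 0.337
```

View pics/c9.png

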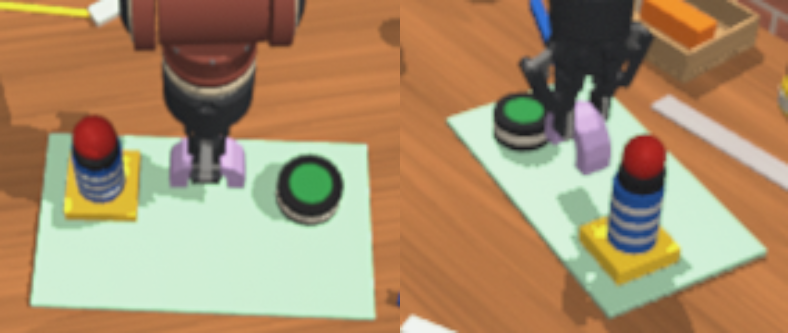

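The arch hangs midway between column and drum, with its opening running front to back. I lower it.

Emit:
servo_tool:
  moves:
    - [[0,-1.5,20,0,0,0,22],[0,0,15,0,0,0,22],[0,0,7,0,0,0,22],[0,0,3,0,0,0,22],[0,0,1,0,0,0,22],[0,0,1,0,0,0,22],[0,0,0,0,0,0,22]]

```text
time: 23.75
tool_pos: [0.5757, 0.0029, 0.0486]
tool_rot: [-0.001, 0.771, 0.637, -0.001]
contact_force: [-8.9, 1.6, 11.7]
gripper_width: 0.339
grasp_force: 60.9
```

Contact is at 0.0486 as predicted. I release and rise.

Emit:
servo_tool:
  moves:
    - [[0,0,0,0,0,0,36],[0,0,0,0,0,0,50],[0,0,0,0,0,0,60],[0,0,0,0,0,0,60],[0,0,-20,0,0,0,60],[0,0,-40,0,0,0,60],[0,0,-45,0,0,0,60],[0,0,-45,0,0,0,60],[0,0,-20,0,0,0,60],[0,0,0,0,0,0,60],[0,0,0,0,0,0,60]]

```text
time: 25.12
tool_pos: [0.5751, 0.0029, 0.2145]
tool_rot: [-0.001, 0.771, 0.637, -0.001]
contact_force: [-0.8, 0.1, -0.3]
gripper_width: 0.702
grasp_force: 0.0
```

```bash
python3 - <<'E'
from h import *
from plant import manip
plan([.5735,-.317,.22],-12.5)
f=manip.grab_frame("scene");g=manip.grab_frame("side");w=manip.grab_frame("wrist");pickle.dump((f,g,w),open("c10.pkl","wb"))
cv2.imwrite("pics/c10.png",w["image"])
E
```

```text
tcp [0.5751 0.0029 0.2145] tooly yaw -10.8 tilt z [-0.004  0.    -1.   ] shift [-314.5   58.5   -5.6] turn 1.7 q [-0.12 -0.04  1.76  0.    1.43  0.06] t 25.125 w 0.702
```

View pics/c10.png

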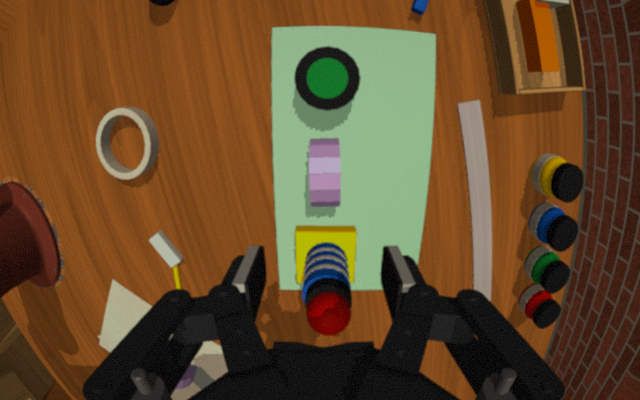

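The wrist view shows drum (327,78), arch (325,172) and column in line, with the arch square to the board. Now to the screen.

Emit:
servo_tool:
  moves:
    - [[-20,4,0,0,0,0,80],[-38,7,0,0,0,0,80],[-45,8,0,0,0,0,80],[-45,8,0,0,0,0,80],[-45,8,0,0,0,0,80],[-45,8,0,0,0,0,80],[-40,8,0,0,0,0,80],[-24,5,0,0,0,1.5,80],[-12,2,0,0,0,0,80],[0,0,0,0,0,0,80],[0,0,0,0,0,0,80]]

```text
time: 26.65
tool_pos: [0.574, -0.3154, 0.2168]
tool_rot: [-0.0, 0.779, 0.628, 0.0]
contact_force: [0.8, -0.2, 0.3]
gripper_width: 0.938
grasp_force: 0.0
```

```bash
python3 - <<'E'
from h import *
from plant import manip
plan([.5735,-.317,.055],-12.5)
w=manip.grab_frame("wrist");im=w["image"];pickle.dump(w,open("w11.pkl","wb"))
H["pink"]=[(155,80,60,178,255,255)]
b=blobs(im,"pink",300,(200,60,450,330))[0]; x,y,ww,h=cv2.boundingRect(b);print(x,y,ww,h)
c=im[y-25:y+h+25,x-30:x+ww+30]; cv2.imwrite("pics/w11.png",cv2.resize(c,None,fx=5,fy=5,interpolation=2)); print(x-30,y-25,c.shape)
E
```

```text
tcp [ 0.574  -0.3154  0.2168] tooly yaw -12.3 tilt z [-0.     0.001 -1.   ] shift [-1.700e+00 -1.000e-01  1.618e+02] turn 0.2 q [-0.62  0.14  1.57  0.    1.43 -0.4 ] t 26.65 w 0.938
307 151 27 53
277 126 (103, 87, 3)
```

View pics/w11.png

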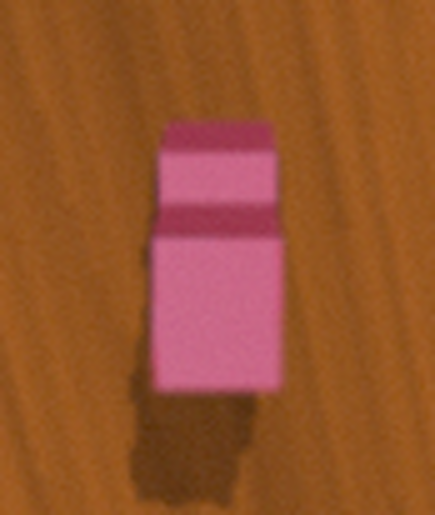

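```bash
python3 - <<'E'
from h import *
w=pickle.load(open("w11.pkl","rb"))
c=onz(w,[(277+217/5,126+314.5/5)],.07,1)[0]; print(c)
e=onz(w,[(277+151/5,126+314/5),(277+283/5,126+314/5),(277+217/5,126+238/5),(277+217/5,126+391/5)],.07,1); print(np.linalg.norm(e[0]-e[1]),np.linalg.norm(e[2]-e[3]))
plan([c[0],c[1],.055],-12.5)
_,_,w2=pickle.load(open("c10.pkl","rb"))
b=blobs(w2["image"],"green",100,(290,40,370,120))[0]; (x,y),_,_=cv2.fitEllipse(b); print("drum",onz(w2,(x,y),.038,1))
E
```

```text
[ 0.57124728 -0.31805372  0.07      ]
0.02454484051444977 0.02973155520598058
tcp [ 0.5741 -0.3153  0.2168] tooly yaw -12.2 tilt z [-0.  0. -1.] shift [ -3.3  -2.2 161.8] turn 0.3 q [-0.62  0.14  1.57  0.    1.43 -0.4 ] t 26.7 w 0.939
drum [[0.59686137 0.10041266 0.038     ]]
```

The screen top measures 24.5 × 29.7 mm (expected 24 × 30), with its centre at (0.571,−0.318). I descend and grip across the thickness.

Emit:
servo_tool:
  moves:
    - [[-3,-2,30,0,0,0,80],[0,0,45,0,0,0,80],[0,0,42,0,0,0,80],[0,0,30,0,0,0,80],[0,0,14,0,0,0,80],[0,0,0,0,0,0,50],[0,0,0,0,0,0,16],[0,0,0,0,0,0,16],[0,0,0,0,0,0,16],[0,0,0,0,0,0,16],[0,0,0,0,0,0,16],[0,0,0,0,0,0,16]]

```text
time: 28.2
tool_pos: [0.5722, -0.3197, 0.0578]
tool_rot: [0.001, 0.779, 0.627, 0.0]
contact_force: [-0.8, 0.6, 5.8]
gripper_width: 0.271
grasp_force: 60.0
```

Emit:
servo_tool:
  moves:
    - [[0,0,0,0,0,0,16],[0,0,-15,0,0,0,16],[0,0,-35,0,0,0,16],[0,0,-45,0,0,0,16],[0,0,-45,0,0,0,16],[0,0,-35,0,0,0,16],[0,0,0,0,0,0,16]]

```text
time: 29.08
tool_pos: [0.5728, -0.3202, 0.236]
tool_rot: [0.004, 0.779, 0.627, 0.001]
contact_force: [-0.4, 0.0, -0.4]
gripper_width: 0.27
grasp_force: 59.2
```

```bash
python3 - <<'E'
from h import *
c=np.array([.5965,.1005])+.064*np.array([.982,-.188]); print(c)
plan([*c,.23],-10.9)
E
```

```text
[0.659348 0.088468]
tcp [ 0.5728 -0.3202  0.236 ] tooly yaw -12.3 tilt z [ 0.007 -0.005 -1.   ] shift [417.7  -2.8   4.6] turn -1.4 q [-0.62  0.13  1.55  0.    1.46 -0.41] t 29.075 w 0.27
```

Emit:
servo_tool:
  moves:
    - [[20,0,0,0,0,0,16],[36,0,0,0,0,0,16],[45,0,0,0,0,0,16],[48,0,0,0,0,0,16],[48,0,0,0,0,0,16],[48,0,0,0,0,0,16],[48,0,0,0,0,0,16],[48,0,0,0,0,0,16],[40,0,0,0,0,0,16],[24,-2,0,0,0,-1.4,16],[12,0,0,0,0,0,16],[0,0,0,0,0,0,16]]

```text
time: 30.58
tool_pos: [0.6578, 0.0889, 0.2301]
tool_rot: [-0.0, 0.771, 0.637, -0.001]
contact_force: [-0.6, -1.1, -1.5]
gripper_width: 0.268
grasp_force: 59.1
```

Emit:
servo_tool:
  moves:
    - [[0,0,30,0,0,0,16],[0,0,45,0,0,0,16],[0,0,40,0,0,0,16],[0,0,20,0,0,0,16],[0,0,0,0,0,0,16],[0,0,0,0,0,0,16]]

```text
time: 31.32
tool_pos: [0.6595, 0.0885, 0.0981]
tool_rot: [0.001, 0.771, 0.636, 0.001]
contact_force: [0.7, -0.4, -0.2]
gripper_width: 0.267
grasp_force: 59.1
```

```bash
python3 - <<'E'
from h import *
from plant import manip
plan([.6593,.0885,.0658],-10.9)
f=manip.grab_frame("scene");g=manip.grab_frame("side");w=manip.grab_frame("wrist");pickle.dump((f,g,w),open("c12.pkl","wb"))
a=f["image"][200:350,290:440];b=g["image"][100:220,300:420]
cv2.imwrite("pics/c12.png",np.hstack([cv2.resize(a,(390,390)),cv2.resize(b,(390,390))]))
E
```

```text
tcp [0.6595 0.0885 0.0981] tooly yaw -11.0 tilt z [ 0.004 -0.    -1.   ] shift [-0.  -0.4 32.3] turn -0.1 q [ 0.02  0.27  1.63 -0.    1.24  0.21] t 31.325 w 0.267
```

View pics/c12.png

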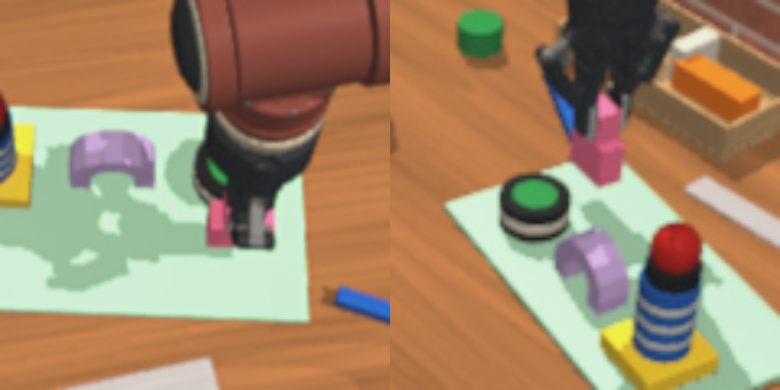

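The arch and column stand, and the screen hangs behind the drum. I lower it to contact.

Emit:
servo_tool:
  moves:
    - [[0,0,15,0,0,0,16],[0,0,10,0,0,0,16],[0,0,4,0,0,0,16],[0,0,1.5,0,0,0,16],[0,0,1,0,0,0,16],[0,0,0,0,0,0,16],[0,0,0,0,0,0,16]]

```text
time: 32.35
tool_pos: [0.6571, 0.0889, 0.0659]
tool_rot: [-0.001, 0.771, 0.637, -0.002]
contact_force: [-7.7, -0.2, 9.9]
gripper_width: 0.265
grasp_force: 61.4
```

Emit:
servo_tool:
  moves:
    - [[0,0,0,0,0,0,30],[0,0,0,0,0,0,45],[0,0,0,0,0,0,55],[0,0,0,0,0,0,55],[0,0,-20,0,0,0,55],[0,0,-40,0,0,0,55],[0,0,-45,0,0,0,55],[0,0,-45,0,0,0,55],[45,10,0,0,0,0,55],[55,10,0,0,0,0,55],[55,10,0,0,0,0,55],[0,0,0,0,0,0,55]]

```text
time: 33.85
tool_pos: [0.7174, 0.2391, 0.2154]
tool_rot: [0.0, 0.77, 0.638, 0.001]
contact_force: [-0.3, -0.3, -0.8]
gripper_width: 0.645
grasp_force: 0.0
```

```bash
python3 - <<'E'
from h import *
from plant import manip
f=manip.grab_frame("scene");g=manip.grab_frame("side");pickle.dump((f,g),open("c13.pkl","wb"))
a=f["image"][200:350,240:440];b=g["image"][100:250,290:490]
cv2.imwrite("pics/c13.png",np.vstack([cv2.resize(k,(400,300),interpolation=2) for k in(a,b)]))
print(manip.state()["time"],manip.state()["tool_pos"])
E
```

```text
33.95 [0.71705154 0.23577517 0.21536985]
```

View pics/c13.png

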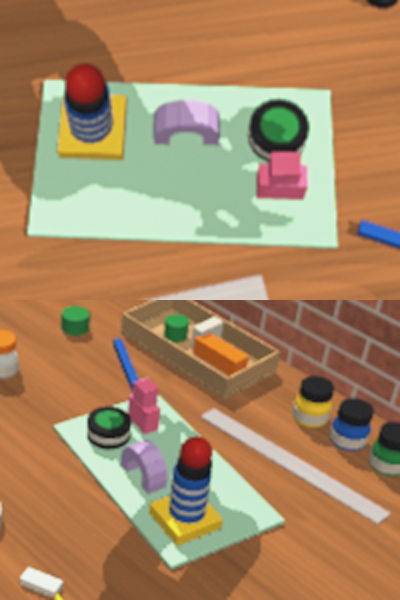

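All the parts stand upright and released. I check the screen's offset from the drum once more, then hand in if it fits.

```bash
python3 - <<'E'
from h import *
from plant import manip
f,g=pickle.load(open("c13.pkl","rb"))
p=tri(f,(240+285/2,200+159/2),g,(290+148/2,100+85/2)); q=onz(f,(240+285/2,200+159/2),.078)[0]
for v in(p,q):
    d=(v-np.array([.596,.1005,0]))[:2]; print(v.round(4),"x",d@[.982,-.188],"y",d@[.188,.982])
x=d@[.982,-.188];y=d@[.188,.982]
if .053<x<.075 and abs(y)<.01: print(manip.job_done())
E
```

```text
[0.654  0.0877 0.0808] x 0.05940761130419282 y -0.0016943095289312041
[0.6512 0.0909 0.078 ] x 0.05598117066899515 y 0.0009155607593157016
the job is handed in; nothing more can be done
None
```

The maquette is set out as asked and handed in at about 34 s; by my last camera checks every part is upright, released and within tolerance, but the hand-in call did not return a verdict.

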